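Transfer the vials to the white rack in reverse order

TASK

Move the four capped amber vials from the coloured holders on the grey rail into the white rack in reverse order: seen from the robot, the vial that stands furthest left on the rail goes into the rightmost well, the second from the left into the second well from the right, and so on. Keep the vials upright, never tipping one over, and leave each standing on the floor of its own well.

Things in the scene. Friction and masses are not known exactly. Their poses are not given: they have to be found in the camera images.
- vial_red: Loose closed amber glass vial with a red screw cap, about 30 to 65 g, standing upright. Round: 27 mm diameter up to 53 mm high, then the cap, 28 mm diameter, from 56 mm to the top at 78 mm. Origin: centre of its underside, z up along the vial; its x and y axes mean nothing. At the start it stands in the holder of its own colour.
- vial_yellow: Loose closed amber glass vial with a yellow screw cap, about 30 to 65 g, standing upright. Round: 27 mm diameter up to 53 mm high, then the cap, 28 mm diameter, from 56 mm to the top at 78 mm. Origin: centre of its underside, z up along the vial; its x and y axes mean nothing. At the start it stands in the holder of its own colour.
- vial_blue: Loose closed amber glass vial with a blue screw cap, about 30 to 65 g, standing upright. Round: 27 mm diameter up to 53 mm high, then the cap, 28 mm diameter, from 56 mm to the top at 78 mm. Origin: centre of its underside, z up along the vial; its x and y axes mean nothing. At the start it stands in the holder of its own colour.
- vial_green: Loose closed amber glass vial with a green screw cap, about 30 to 65 g, standing upright. Round: 27 mm diameter up to 53 mm high, then the cap, 28 mm diameter, from 56 mm to the top at 78 mm. Origin: centre of its underside, z up along the vial; its x and y axes mean nothing. At the start it stands in the holder of its own colour.
- holder_red: Fixed red plastic holder for one vial, 54 x 54 mm and 24 mm high, clipped in the grey rail; one open square well, 40 mm wide, floor 6 mm above its underside. Origin: centre of its underside; axes as the rail's. The red-capped vial stands in it at the start; it stays there as a mark of where that vial stood.
- holder_yellow: Fixed yellow plastic holder for one vial, 54 x 54 mm and 24 mm high, clipped in the grey rail; one open square well, 40 mm wide, floor 6 mm above its underside. Origin: centre of its underside; axes as the rail's. The yellow-capped vial stands in it at the start; it stays there as a mark of where that vial stood.
- holder_blue: Fixed blue plastic holder for one vial, 54 x 54 mm and 24 mm high, clipped in the grey rail; one open square well, 40 mm wide, floor 6 mm above its underside. Origin: centre of its underside; axes as the rail's. The blue-capped vial stands in it at the start; it stays there as a mark of where that vial stood.
- holder_green: Fixed green plastic holder for one vial, 54 x 54 mm and 24 mm high, clipped in the grey rail; one open square well, 40 mm wide, floor 6 mm above its underside. Origin: centre of its underside; axes as the rail's. The green-capped vial stands in it at the start; it stays there as a mark of where that vial stood.
- rail: Fixed grey plastic rail, 76 mm (x) by 236 mm (y), long edges 12 mm high, carrying the four holders on its 4 mm floor in a row along y, at y = -84, -28, 28 and 84 mm, in an order that varies. It lies on the left or the right of the bench, the white rack on the other side. Origin: centre of its underside; x points away from the robot, y to the robot's left, within about 17 degrees.
- white_rack: Fixed empty white plastic rack, 70 mm (x) by 234 mm (y), 24 mm high, with four open square wells with dark floors, 44 mm wide, in a row along y at y = -84, -28, 28 and 84 mm (x = 0), floors 6 mm above its underside. Origin: centre of its underside; x points away from the robot, y to the robot's left, within about 17 degrees.

How it is judged (in metres and radians):
At the end, for the whole second after the job is handed in: Each vial stands in the well of the white rack that mirrors the place of its own coloured holder on the rail (leftmost to rightmost and so on): its underside centre within 12 mm of the well's centre in x and in y and no more than 5 mm above the well's floor, tilted less than 0.1 rad, and at rest (((y of holder_red in the frame of rail between -0.104 and -0.064 m and y of vial_red in the frame of white_rack between 0.072 and 0.096 m) or (y of holder_red in the frame of rail between -0.048 and -0.008 m and y of vial_red in the frame of white_rack between 0.016 and 0.04 m) or (y of holder_red in the frame of rail between 0.008 and 0.048 m and y of vial_red in the frame of white_rack between -0.04 and -0.016 m) or (y of holder_red in the frame of rail between 0.064 and 0.104 m and y of vial_red in the frame of white_rack between -0.096 and -0.072 m)) and x of vial_red in the frame of white_rack between -0.012 and 0.012 m and z of vial_red in the frame of white_rack between 0 and 0.011 m and angle between each of vial_red, vial_yellow, vial_blue, vial_green's own z axis and vertical below 0.1 rad and linear speed of each of vial_red, vial_yellow, vial_blue, vial_green below 0.02 m/s and angular speed of each of vial_red, vial_yellow, vial_blue, vial_green below 0.3 rad/s and ((y of holder_yellow in the frame of rail between -0.104 and -0.064 m and y of vial_yellow in the frame of white_rack between 0.072 and 0.096 m) or (y of holder_yellow in the frame of rail between -0.048 and -0.008 m and y of vial_yellow in the frame of white_rack between 0.016 and 0.04 m) or (y of holder_yellow in the frame of rail between 0.008 and 0.048 m and y of vial_yellow in the frame of white_rack between -0.04 and -0.016 m) or (y of holder_yellow in the frame of rail between 0.064 and 0.104 m and y of vial_yellow in the frame of white_rack between -0.096 and -0.072 m)) and x of vial_yellow in the frame of white_rack between -0.012 and 0.012 m and z of vial_yellow in the frame of white_rack between 0 and 0.011 m and ((y of holder_blue in the frame of rail between -0.104 and -0.064 m and y of vial_blue in the frame of white_rack between 0.072 and 0.096 m) or (y of holder_blue in the frame of rail between -0.048 and -0.008 m and y of vial_blue in the frame of white_rack between 0.016 and 0.04 m) or (y of holder_blue in the frame of rail between 0.008 and 0.048 m and y of vial_blue in the frame of white_rack between -0.04 and -0.016 m) or (y of holder_blue in the frame of rail between 0.064 and 0.104 m and y of vial_blue in the frame of white_rack between -0.096 and -0.072 m)) and x of vial_blue in the frame of white_rack between -0.012 and 0.012 m and z of vial_blue in the frame of white_rack between 0 and 0.011 m and ((y of holder_green in the frame of rail between -0.104 and -0.064 m and y of vial_green in the frame of white_rack between 0.072 and 0.096 m) or (y of holder_green in the frame of rail between -0.048 and -0.008 m and y of vial_green in the frame of white_rack between 0.016 and 0.04 m) or (y of holder_green in the frame of rail between 0.008 and 0.048 m and y of vial_green in the frame of white_rack between -0.04 and -0.016 m) or (y of holder_green in the frame of rail between 0.064 and 0.104 m and y of vial_green in the frame of white_rack between -0.096 and -0.072 m)) and x of vial_green in the frame of white_rack between -0.012 and 0.012 m and z of vial_green in the frame of white_rack between 0 and 0.011 m); the robot touches nothing.
It fails at once if the red-capped vial is tipped over (tilted more than 0.8 rad) (angle between vial_red's own z axis and vertical above 0.8 rad).
It fails at once if the yellow-capped vial is tipped over (tilted more than 0.8 rad) (angle between vial_yellow's own z axis and vertical above 0.8 rad).
It fails at once if the blue-capped vial is tipped over (tilted more than 0.8 rad) (angle between vial_blue's own z axis and vertical above 0.8 rad).
It fails at once if the green-capped vial is tipped over (tilted more than 0.8 rad) (angle between vial_green's own z axis and vertical above 0.8 rad).
It also fails if it takes over 120 s, if anything falls off the work surface, if the arm or the gripper's body presses on something with over 40 N, if the wrist force passes 120 N, or if a joint passes its speed limit or range.

ROBOT

A 6-joint arm with a two-finger parallel gripper is mounted at the origin on the work surface. World frame = base frame: x ahead of the robot, y to its left, z up, the work surface at z = 0. Lengths are in mm, angles in degrees, forces in N, time in s.
With the tool pointing down it reaches from about 350 to 850 mm from the base axis. Payload 8.1 kg.
Tool frame: the origin (TCP) lies midway between the tips of the shut fingers; the grasp point (between the pads) lies 19 mm behind it; z points along the fingers, y is the direction in which the jaws open and shut (so a half turn about z gives the same grasp; the last joint's range is limited). The gripper opens to 85 mm and grips with 20 to 120 N. Pads are 22 mm wide; open, the fingers measure 114 mm over their backs; the gripper's body (76 mm by 85 mm) begins 54 mm behind the grasp point. The pads swing forward as they close: fully open they stand 13 mm farther back than shut.
Start: joints at [-80.065, 7.471, 85.268, -0, 87.261, -4.893], TCP at [153.573, -580.018, 231.292] pointing down, gripper open.
Joint ranges: [-169.43, 169.43], [-51.17, 129.36], [1.28, 143.12], [-76.62, 256.62], [0, 156.53], [-152.29, 152.29]. Speed limits (degrees/s): [136.94, 136.94, 159.86, 180, 180, 180].

INTERFACE

Orientations are given as [roll, pitch, yaw] about the fixed x, y, z axes, in that order (R = Rz(yaw) Ry(pitch) Rx(roll)).
In Python, from bench import telemetry, snapshot, camera_params, job gives the robot as it stands. The module is installed in compiled form; this text tells all that it offers.
- The arm moves only by the shell command python3 -m jog 'ROWS' [FORCE]. ROWS is JSON, a list that holds one entry, the list of rows, each a list of 7 numbers: the shift along the tool's x, y, z in units of 50 mm (1.0 is 50 mm), then the turn, a rotation vector about the tool's x, y, z in units of 2 pi rad (1.0 is 2 pi rad), then the opening, from 0 (shut) to 1 (fully open). In form: [[[dx, dy, dz, rx, ry, rz, claw], ...]]. A call has 1 to 12 rows; each row shifts and turns the commanded pose from where the row before left it, along the tool's axes as they then stand; what a row does not reach is not made up. A row lasts 1/8 s, in which the tool goes at most 62.5 mm and 10.7 degrees, less where a joint would pass 70% of its speed; a pose out of reach is approached as far as the arm can. A call with a number of a shift or a turn outside -1 to 1 is refused whole. A call with a gripper value outside its range is refused whole. The fingers move at their own pace and stop on an object; FORCE is the grip in N (left out, the last holds). Time passes only in rows, so rows that do not move let the fingers close. It gives the time, the measured TCP pose, the force and the opening at its end, in the units of the state.
- telemetry.sense(): the state, without advancing time (a new reading comes with each control period).
- snapshot(name): name is "side" or "top"; returns (picture, depth): 480x640x3 uint8, red, green, blue; 480x640 float32, mm along the optical axis (not along the pixel's ray), 0 where there is no reading.
- camera_params(name): a dict with "K" (3x3 intrinsics, pixels), "extrinsics" (4x4, takes a point from camera to world coordinates). Camera axes: x right, y down, z forward; pixel columns grow to the right and rows downward; lengths in mm; the calibration is good to about 2 mm. A picture is of the moment at which its call begins. camera_params takes no time and is no camera call.
- job.hand_in(): hands the job in, once; it reports no verdict.
The state is a dict: "time": time; "joint_pos": joint angles; "qd": joint speeds; "joint_efforts": joint torques, N m; "tool_pos": TCP position; "tcp_rot": TCP orientation; "ft_force": force on the tool from outside, world axes, zero at the start; "wrist_torque": the same for the moment, N m; "finger_gap": finger opening in mm.
Only numpy, scipy, OpenCV 4.12 (cv2) and the standard library are available. Lean on these libraries where they do the work, as an engineer would, in place of code of your own. Each camera call takes 0.05 s, during which the arm holds its last target. There are 200 camera calls.

## Working session

There is one attempt and no reset: what is moved stays moved. The work goes in short steps, Python scripts to look and compute and a shell command to move; the robot and the scene stay as the last step left them, time stands still between calls to the robot, and variables do not carry over. Pictures are saved under pics/ and viewed, about 12 in all and at most 16, crops included, and the job is handed in when it is done.

```bash
mkdir -p pics
python3 - <<'E'
from bench import telemetry, snapshot, camera_params
import cv2, numpy as np
s=telemetry.sense(); print(s)
for n in("top","side"):
    im,d=snapshot(n); cv2.imwrite(f"pics/{n}0.png",im[:,:,::-1]); np.save(f"pics/{n}0d.npy",d); p=camera_params(n); print(n,np.round(p["K"],1),np.round(p["extrinsics"],3))
E
```

```text
{'time': 0.0, 'joint_pos': array([-8.00665560e+01,  7.51697878e+00,  8.53301137e+01,  1.21474483e-03,
        8.72643448e+01, -4.89352449e+00]), 'qd': array([ 0.03662292,  0.0382363 , -0.05241295, -0.0212555 ,  0.06551645,
        0.05315517]), 'joint_efforts': array([-2.43074101e-03, -5.69389558e+01, -5.00560391e+01, -1.95420785e-04,
        1.46358131e-02, -4.30274918e-05]), 'tool_pos': array([ 153.46525144, -579.4465519 ,  230.2169717 ]), 'tcp_rot': array([-1.79889072e+02, -1.07148940e-02,  1.48268989e+01]), 'ft_force': array([-0.23304851,  0.0750651 ,  0.13886084]), 'wrist_torque': array([-0.00019051, -0.00646838,  0.01416606]), 'finger_gap': 85.19240686535223}
top [[444.1   0.  309.8]
 [  0.  444.1 244.3]
 [  0.    0.    1. ]] [[-2.20000e-02 -9.86000e-01  1.63000e-01  3.95977e+02]
 [-1.00000e+00  1.80000e-02 -2.10000e-02  1.36000e+01]
 [ 1.70000e-02 -1.64000e-01 -9.86000e-01  9.01023e+02]
 [ 0.00000e+00  0.00000e+00  0.00000e+00  1.00000e+00]]
side [[479.7   0.  315.8]
 [  0.  479.7 232.2]
 [  0.    0.    1. ]] [[ 8.23000e-01 -4.42000e-01  3.55000e-01  2.43972e+02]
 [-5.67000e-01 -6.32000e-01  5.28000e-01 -4.47564e+02]
 [-9.00000e-03 -6.36000e-01 -7.72000e-01  7.34381e+02]
 [ 0.00000e+00  0.00000e+00  0.00000e+00  1.00000e+00]]
```

View pics/top0.png

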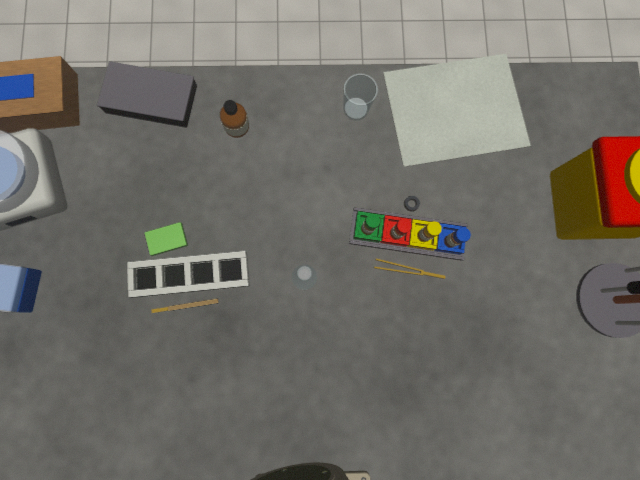

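View pics/side0.png

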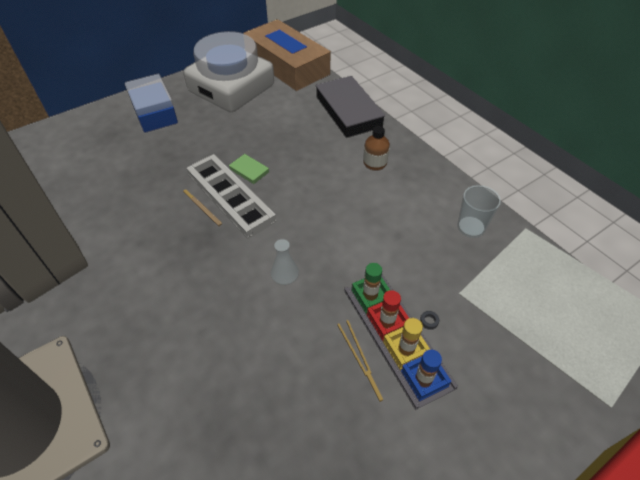

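The top view has +x up and +y left. The rail is on the right at about (410,235), ordered left to right green, red, yellow, blue. The white rack is on the left at about (188,274), and a glass flask stands between them at about (305,273). So green goes to the rightmost well, then red, yellow, and blue to the leftmost.

```bash
cat > h.py <<'E'
import numpy as np, cv2
from bench import camera_params, snapshot, telemetry
def world(n,d):
    p=camera_params(n);K=p["K"];E=np.array(p["extrinsics"]);v,u=np.mgrid[:480,:640]
    c=np.stack([(u-K[0][2])/K[0][0]*d,(v-K[1][2])/K[1][1]*d,d],-1)
    return c@E[:3,:3].T+E[:3,3]
def plane(n,uv,z):
    p=camera_params(n);K=np.array(p["K"]);E=np.array(p["extrinsics"])
    uv=np.atleast_2d(np.asarray(uv,float));r=np.c_[uv,np.ones(len(uv))]@np.linalg.inv(K).T@E[:3,:3].T
    return E[:3,3]+r*((z-E[2,3])/r[:,2])[:,None]
HUE={"red":(174,6),"yellow":(20,35),"blue":(105,125),"green":(45,80)}
def cmask(im,c):
    h=cv2.cvtColor(im,cv2.COLOR_RGB2HSV);a,b=HUE[c]
    H=h[...,0];m=(H>=a)&(H<=b) if a<b else (H>=a)|(H<=b)
    return m&(h[...,1]>130)&(h[...,2]>50)
def caps(n,im,d):
    W=world(n,d);out={}
    for c in HUE:
        m=cmask(im,c)&(W[...,2]>70)&(W[...,2]<130)&(abs(W[...,1])<400)&(W[...,0]<650)&(W[...,0]>300)
        top=m&(abs(W[...,2]-np.percentile(W[m][:,2],90) if m.any() else 0)<5)
        if not top.any(): print(n,c,"none");continue
        v,u=np.nonzero(top);(cu,cv_),r=cv2.minEnclosingCircle(np.c_[u,v].astype(np.float32))
        z=np.median(W[top][:,2]);pt=plane(n,(cu,cv_),z)[0]
        out[c]=pt;print(n,c,"n",top.sum(),"uv",round(cu),round(cv_),np.round(pt,1),"mean",np.round(W[top].mean(0),1))
    return out
E
python3 - <<'E'
from h import *
import cv2
for n in("top","side"):
    im=cv2.imread(f"pics/{n}0.png")[:,:,::-1].copy();d=np.load(f"pics/{n}0d.npy");W=world(n,d)
    caps(n,im,d)
    for c in HUE:
        m=cmask(im,c)&(abs(W[...,2]-28)<5)&(W[...,1]<0)&(W[...,1]>-380)&(W[...,0]<600)
        if m.sum()>10:
            q=W[m][:,:2].astype(np.float32);r=cv2.minAreaRect(q);print(" holder",c,m.sum(),np.round(r[0],1),np.round(r[1],1),round(r[2],1))
    h=cv2.cvtColor(im,cv2.COLOR_RGB2HSV)
    m=(h[...,1]<50)&(h[...,2]>150)&(abs(W[...,2]-24)<6)&(W[...,1]>80)&(W[...,1]<450)&(W[...,0]<560)&(W[...,0]>200)
    m=cv2.morphologyEx(m.astype(np.uint8),cv2.MORPH_OPEN,np.ones((2,2)))>0
    v,u=np.nonzero(m);r=cv2.minAreaRect(plane(n,np.c_[u,v],24)[:,:2].astype(np.float32));print(" rack",m.sum(),np.round(r[0],1),np.round(r[1],1),round(r[2],2))
    m=(h[...,2]<70)&(W[...,1]>80)&(W[...,1]<450)&(W[...,0]<480)&(W[...,0]>300)&(abs(W[...,2])<26)
    k,l,st,ce=cv2.connectedComponentsWithStats(m.astype(np.uint8))
    for i in range(1,k):
        if st[i,4]>120: print("  dark",st[i],np.round(plane(n,ce[i],6)[0],1))
E
```

```text
top red n 165 uv 404 226 [ 562.8 -180.3   87.6] mean [ 563.  -180.2   87.6]
top yellow n 168 uv 433 228 [ 556.8 -236.1   87.5] mean [ 556.8 -236.3   87.5]
top blue n 166 uv 463 234 [ 544.3 -290.5   87.6] mean [ 544.2 -290.6   87.7]
top green n 158 uv 372 220 [ 573.8 -122.    87.7] mean [ 574.1 -122.2   87.8]
 holder red 275 [ 567.1 -180.4] [55.9 55.3] 79.7
 holder yellow 265 [ 557.7 -235.6] [55.5 54.5] 80.7
 holder blue 237 [ 548.8 -289.8] [53.9 54.6] 80.3
 holder green 242 [ 576.4 -124.4] [53.5 53.3] 79.9
 rack 2045 [485.4 236.1] [ 69.  232.7] 4.47
  dark [137 279  19  10 176] [471.1 324.8   6. ]
  dark [165 279  20   7 123] [473.1 268.6   6. ]
side red n 216 uv 392 298 [ 563.  -184.1   87.9] mean [ 562.9 -183.9   87.9]
side yellow n 243 uv 413 327 [ 556.6 -240.    88.2] mean [ 556.8 -239.6   88.2]
side blue n 281 uv 431 359 [ 543.5 -294.3   88.1] mean [ 544.  -293.8   88. ]
side green n 162 uv 373 270 [ 572.7 -126.2   87.9] mean [ 573.1 -125.9   87.8]
 holder red 345 [ 567.5 -181.3] [56.1 55. ] 81.1
 holder yellow 416 [ 564.7 -196.3] [136.8  54.4] 80.5
 holder blue 487 [ 549. -292.] [53.8 55.1] 80.6
 holder green 209 [ 574.8 -126. ] [51.9 51.5] 80.1
 rack 1195 [488.  232.1] [ 67.6 229.9] 4.55
```

```bash
cat > to.py <<'E'
import sys,numpy as np
from scipy.spatial.transform import Rotation as R
from bench import telemetry
s=telemetry.sense();x,y,z,yaw=map(float,sys.argv[1:5])
r=R.from_euler("xyz",s["tcp_rot"],degrees=True);g=R.from_euler("xyz",[180,0,yaw],degrees=True)
d=np.array([x,y,z])-s["tool_pos"]
print("t",s["time"],"pos",np.round(s["tool_pos"],1),"rpy",np.round(s["tcp_rot"],2),"gap",round(s["finger_gap"],1),"F",np.round(s["ft_force"],1))
print("shift now",np.round(r.inv().apply(d)/50,3),"shift if turned first",np.round(g.inv().apply(d)/50,3),"turn",np.round((r.inv()*g).as_rotvec()/2/np.pi,4))
E
python3 -m jog '[[[0,0,0,0,0,-0.026,1],[0,0,0,0,0,-0.026,1],[0,0,0,0,0,-0.026,1],[0,0,0,0,0,-0.026,1],[0,0,0,0,0,-0.026,1],[0,0,0,0,0,-0.026,1],[0,0,0,0,0,-0.026,1],[0,0,0,0,0,0,1],[0,0,0,0,0,0,1]]]' 40
python3 to.py 573.4 -124 180 80.5
```

```text
time: 1.23
tool_pos: [153.6, -579.9, 231.0]
tcp_rot: [-180.0, -0.0, 80.1]
ft_force: [1.2, 0.2, 0.3]
finger_gap: 85.7
t 1.225 pos [ 153.6 -579.9  231. ] rpy [-1.7999e+02 -3.0000e-02  8.0140e+01] gap 85.7 F [1.2 0.2 0.3]
shift now [10.419  6.712  1.024] shift if turned first [10.378  6.777  1.02 ] turn [-0.     -0.0001 -0.001 ]
```

```bash
python3 -m jog '[[[0.86,0.56,0.08,0,0,-0.001,1],[0.86,0.56,0.08,0,0,0,1],[0.86,0.56,0.08,0,0,0,1],[0.86,0.56,0.08,0,0,0,1],[0.86,0.56,0.08,0,0,0,1],[0.86,0.56,0.08,0,0,0,1],[0.86,0.56,0.08,0,0,0,1],[0.86,0.56,0.08,0,0,0,1],[0.86,0.56,0.08,0,0,0,1],[0.86,0.56,0.08,0,0,0,1],[0.86,0.56,0.08,0,0,0,1],[0.86,0.56,0.08,0,0,0,1]]]'
python3 -m jog '[[[0,0,0,0,0,0,1],[0,0,0,0,0,0,1]]]' 
python3 to.py 573.4 -124 55 80.5
```

```text
time: 2.72
tool_pos: [569.7, -123.9, 183.2]
tcp_rot: [180.0, 0.0, 80.5]
ft_force: [0.1, 0.1, -0.0]
finger_gap: 85.4
time: 2.98
tool_pos: [568.5, -125.3, 183.0]
tcp_rot: [-180.0, 0.0, 80.7]
ft_force: [-0.3, -1.2, -0.8]
finger_gap: 85.4
t 2.975 pos [ 568.5 -125.3  183. ] rpy [-1.7996e+02  2.0000e-02  8.0660e+01] gap 85.4 F [-0.3 -1.2 -0.8]
shift now [0.042 0.095 2.561] shift if turned first [0.042 0.093 2.561] turn [-0.0001  0.0001  0.0004]
```

```bash
python3 -m jog '[[[0.04,0.09,0.5,0,0,0,1],[0,0,0.5,0,0,0,1],[0,0,0.5,0,0,0,1],[0,0,0.5,0,0,0,1],[0,0,0.3,0,0,0,1],[0,0,0.26,0,0,0,1],[0,0,0,0,0,0,1]]]' 
python3 to.py 573.4 -124 55 80.5
python3 - <<'E'
from h import *
a=snapshot("side")[0][180:380,260:500];b=snapshot("top")[0][150:300,300:480]
cv2.imwrite("pics/s1.png",np.hstack([cv2.resize(a,(480,400)),cv2.resize(b,(320,400))])[:,:,::-1])
E
```

```text
time: 3.85
tool_pos: [572.8, -124.2, 54.6]
tcp_rot: [-179.9, -0.0, 80.7]
ft_force: [0.4, 0.4, 0.2]
finger_gap: 85.5
t 3.85 pos [ 572.8 -124.2   54.6] rpy [-1.7992e+02 -1.0000e-02  8.0670e+01] gap 85.5 F [0.4 0.4 0.2]
shift now [ 0.006  0.011 -0.009] shift if turned first [ 0.006  0.011 -0.009] turn [-0.0002 -0.      0.0005]
```

View pics/s1.png

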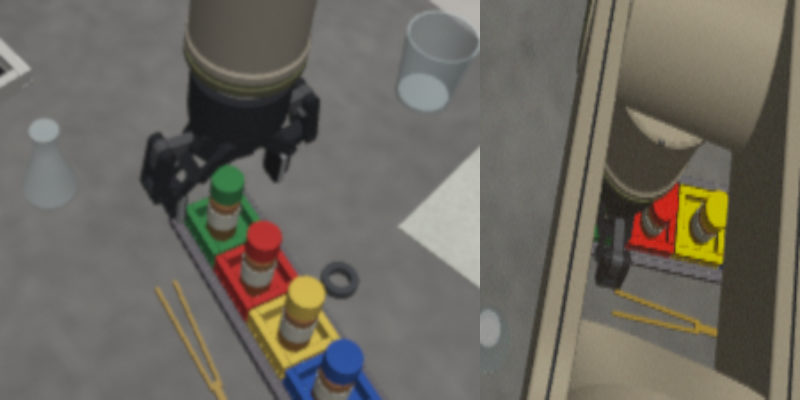

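The fingers straddle the green cap at crop pixel (228,185), clear of red at (262,240). Next I close and lift.

```bash
python3 -m jog '[[[0,0,0,0,0,0,0],[0,0,0,0,0,0,0],[0,0,0,0,0,0,0],[0,0,0,0,0,0,0],[0,0,0,0,0,0,0],[0,0,0,0,0,0,0]]]' 40
python3 -m jog '[[[0,0,-0.2,0,0,0,0],[0,0,-0.4,0,0,0,0],[0,0,-0.6,0,0,0,0],[0,0,-0.8,0,0,0,0],[0,0,-0.8,0,0,0,0],[0,0,0,0,0,0,0],[0,0,0,0,0,0,0]]]'
python3 to.py 493.2 150.4 195 94.5
python3 - <<'E'
from h import *
caps("side",*snapshot("side"))
a=snapshot("side")[0][130:380,220:500]
cv2.imwrite("pics/s2.png",cv2.resize(a,None,fx=2,fy=2)[:,:,::-1])
E
```

```text
time: 4.7
tool_pos: [573.8, -124.1, 55.7]
tcp_rot: [180.0, 0.0, 80.7]
ft_force: [-0.4, 0.0, 2.9]
finger_gap: 27.0
time: 5.58
tool_pos: [573.5, -124.0, 195.9]
tcp_rot: [180.0, 0.0, 80.7]
ft_force: [0.0, 0.3, 0.1]
finger_gap: 26.7
t 5.575 pos [ 573.5 -124.   195.9] rpy [1.7996e+02 1.0000e-02 8.0710e+01] gap 26.7 F [0.  0.3 0.1]
shift now [ 5.157 -2.471  0.015] shift if turned first [ 5.597 -1.17   0.017] turn [ 0.0001  0.     -0.0383]
side red n 215 uv 392 298 [ 562.8 -184.    88. ] mean [ 563.  -183.9   87.9]
side yellow n 250 uv 413 327 [ 556.8 -239.9   87.9] mean [ 556.7 -239.7   87.8]
side blue n 275 uv 431 359 [ 543.4 -294.3   88.3] mean [ 544.1 -293.7   88.1]
side green none
```

View pics/s2.png

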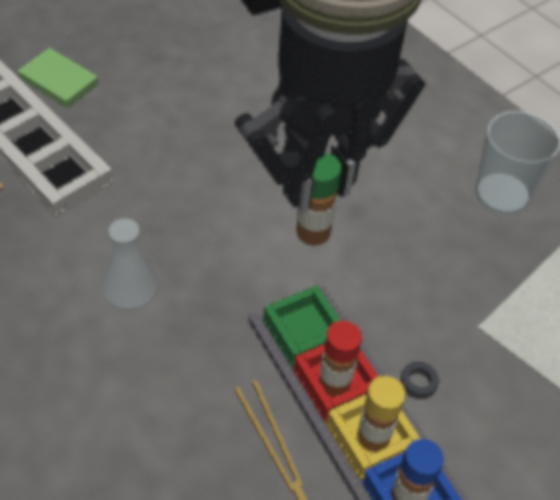

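The green vial is held upright and its holder is empty, at crop (303,322).

```bash
python3 -m jog '[[[0,0,0,0,0,-0.019,0],[0,0,0,0,0,-0.019,0],[0.5,-0.1,0,0,0,0,0],[0.7,-0.15,0,0,0,0,0],[0.7,-0.15,0,0,0,0,0],[0.7,-0.15,0,0,0,0,0],[0.7,-0.15,0,0,0,0,0],[0.7,-0.15,0,0,0,0,0],[0.7,-0.15,0,0,0,0,0],[0.6,-0.12,0,0,0,0,0],[0.3,-0.05,0,0,0,0,0],[0,0,0,0,0,0,0]]]'
python3 -m jog '[[[0,0,0.6,0,0,0,0],[0,0,0.6,0,0,0,0],[0,0,0,0,0,0,0],[0,0,0,0,0,0,0]]]'
python3 to.py 493.2 150.4 53 94.5
python3 - <<'E'
from h import *
s,t=snapshot("side"),snapshot("top")
caps("side",*s);caps("top",*t)
a=s[0][100:300,150:350];b=t[0][200:350,100:340]
cv2.imwrite("pics/s3.png",np.hstack([cv2.resize(a,(400,400)),cv2.resize(b,(400,400))])[:,:,::-1])
E
```

```text
time: 7.18
tool_pos: [493.0, 151.5, 194.8]
tcp_rot: [-179.9, 0.0, 94.5]
ft_force: [0.3, -0.1, -0.2]
finger_gap: 27.1
time: 7.68
tool_pos: [494.4, 150.2, 136.3]
tcp_rot: [180.0, 0.0, 94.3]
ft_force: [1.2, 0.1, -0.6]
finger_gap: 27.0
t 7.675 pos [494.4 150.2 136.3] rpy [179.95   0.    94.33] gap 27.0 F [ 1.2  0.1 -0.6]
shift now [ 0.007 -0.025  1.667] shift if turned first [ 0.007 -0.024  1.667] turn [ 0.0001  0.     -0.0005]
side red n 215 uv 392 299 [ 562.2 -184.4   88. ] mean [ 562.8 -183.9   87.9]
side yellow n 243 uv 413 327 [ 556.7 -239.9   88.1] mean [ 556.9 -239.6   88.1]
side blue n 274 uv 431 359 [ 543.4 -294.3   88.2] mean [ 544.1 -293.6   88.1]
side green none
top red n 163 uv 404 226 [ 562.7 -180.4   87.7] mean [ 563.  -180.4   87.7]
top yellow n 167 uv 433 228 [ 556.7 -236.1   87.7] mean [ 556.7 -236.3   87.6]
top blue n 161 uv 463 234 [ 544.3 -290.5   87.7] mean [ 544.1 -290.6   87.6]
top green none
```

View pics/s3.png

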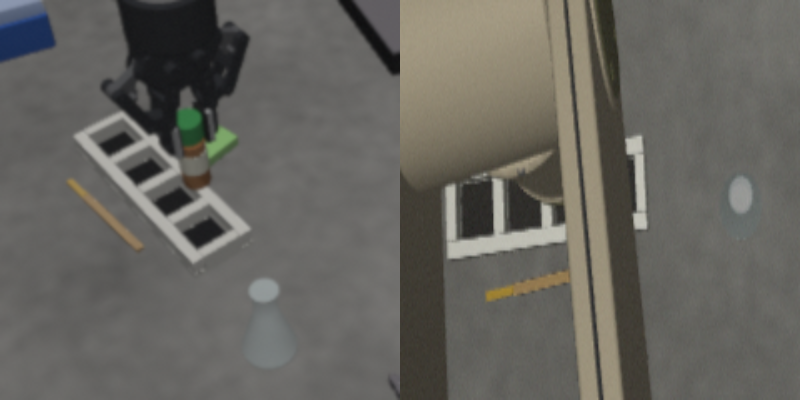

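The green vial hangs upright over the right end of the rack. Next I lower it slowly and release.

```bash
python3 -m jog '[[[0,-0.02,0.4,0,0,0,0],[0,0,0.4,0,0,0,0],[0,0,0.4,0,0,0,0],[0,0,0.3,0,0,0,0],[0,0,0.1,0,0,0,0],[0,0,0.05,0,0,0,0],[0,0,0,0,0,0,0]]]'
python3 to.py 493.2 150.4 51 94.5
python3 - <<'E'
from h import *
s=snapshot("side")
a=s[0][100:250,180:330]
cv2.imwrite("pics/s4.png",cv2.resize(a,(500,500))[:,:,::-1])
E
```

```text
time: 8.65
tool_pos: [493.2, 150.7, 53.4]
tcp_rot: [180.0, -0.0, 94.4]
ft_force: [0.2, 0.1, 0.4]
finger_gap: 27.0
t 8.65 pos [493.2 150.7  53.4] rpy [ 1.7995e+02 -1.0000e-02  9.4390e+01] gap 27.0 F [0.2 0.1 0.4]
shift now [-0.006 -0.001  0.048] shift if turned first [-0.006 -0.001  0.048] turn [ 0.0001 -0.     -0.0003]
```

View pics/s4.png

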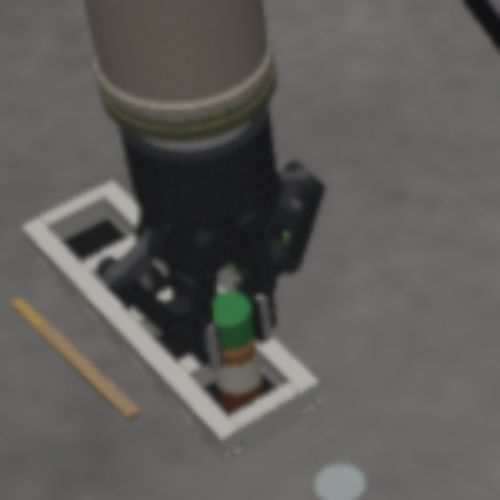

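The green vial is inside the rightmost well at crop (240,380). I release it and retreat.

```bash
python3 -m jog '[[[0,0,0.03,0,0,0,0],[0,0,0,0,0,0,0.4],[0,0,0,0,0,0,1],[0,0,0,0,0,0,1],[0,0,0,0,0,0,1],[0,0,-0.5,0,0,0,1],[0,0,-0.8,0,0,0,1],[0,0,-0.8,0,0,0,1],[0,0,-0.5,0,0,0,1],[0,0,0,0,0,0.02,1],[0,0,0,0,0,0.019,1],[0,0,0,0,0,0,1]]]'
python3 to.py 562.9 -182.2 180 80.5
python3 -c "
from h import *
caps('side',*snapshot('side'))"
```

```text
time: 10.2
tool_pos: [492.7, 150.6, 181.3]
tcp_rot: [180.0, -0.0, 80.4]
ft_force: [0.6, -0.5, -0.4]
finger_gap: 85.4
t 10.2 pos [492.7 150.6 181.3] rpy [180.    -0.    80.39] gap 85.4 F [ 0.6 -0.5 -0.4]
shift now [-6.329  2.495  0.027] shift if turned first [-6.333  2.483  0.027] turn [ 0.     -0.     -0.0003]
side red n 214 uv 392 298 [ 563.  -184.1   88. ] mean [ 562.9 -183.8   87.9]
side yellow n 249 uv 413 327 [ 556.1 -240.    88. ] mean [ 556.7 -239.7   87.9]
side blue n 278 uv 431 359 [ 543.4 -294.3   88.2] mean [ 544.1 -293.8   88. ]
side green n 113 uv 248 194 [492.2 147.3  83.4] mean [492.4 147.6  83.4]
```

Green stands at z 83.4, where 84 is expected, and at about (492,148), close to the well centre. Next is red.

```bash
python3 -m jog '[[[-0.5,0.2,0,0,0,0,1],[-0.8,0.31,0,0,0,0,1],[-0.8,0.31,0,0,0,0,1],[-0.8,0.31,0,0,0,0,1],[-0.8,0.31,0,0,0,0,1],[-0.8,0.31,0,0,0,0,1],[-0.8,0.31,0,0,0,0,1],[-0.6,0.25,0,0,0,0,1],[-0.33,0.13,0,0,0,0,1],[-0.1,0.05,0,0,0,0,1],[0,0,0,0,0,0,1],[0,0,0,0,0,0,1]]]'
python3 to.py 562.9 -182.2 55 80.5
```

```text
time: 11.75
tool_pos: [562.4, -181.2, 181.3]
tcp_rot: [-180.0, -0.0, 80.4]
ft_force: [0.5, 0.2, 0.1]
finger_gap: 85.4
t 11.75 pos [ 562.4 -181.2  181.3] rpy [-1.7999e+02 -2.0000e-02  8.0430e+01] gap 85.4 F [0.5 0.2 0.1]
shift now [-0.02   0.014  2.526] shift if turned first [-0.019  0.013  2.526] turn [-0.     -0.0001 -0.0002]
```

```bash
python3 -m jog '[[[-0.02,0.01,0.5,0,0,0,1],[0,0,0.6,0,0,0,1],[0,0,0.6,0,0,0,1],[0,0,0.5,0,0,0,1],[0,0,0.3,0,0,0,1],[0,0,0.02,0,0,0,1],[0,0,0,0,0,0,0],[0,0,0,0,0,0,0],[0,0,0,0,0,0,0],[0,0,0,0,0,0,0],[0,0,0,0,0,0,0],[0,0,0,0,0,0,0]]]'
python3 -m jog '[[[0,0,0,0,0,0,0],[0,0,-0.2,0,0,0,0],[0,0,-0.4,0,0,0,0],[0,0,-0.6,0,0,0,0],[0,0,-0.8,0,0,0,0],[0,0,-0.8,0,0,0,0],[0,0,0,0,0,-0.02,0],[0,0,0,0,0,-0.019,0],[0,0,0,0,0,0,0]]]'
python3 to.py 488.9 206.2 195 94.5
```

```text
time: 13.25
tool_pos: [563.3, -183.6, 56.2]
tcp_rot: [179.9, 0.0, 80.3]
ft_force: [-0.1, -0.3, 5.7]
finger_gap: 27.0
time: 14.38
tool_pos: [562.9, -183.4, 196.7]
tcp_rot: [179.9, 0.0, 94.3]
ft_force: [-0.3, 0.0, -1.6]
finger_gap: 26.6
t 14.375 pos [ 562.9 -183.4  196.7] rpy [1.7993e+02 3.0000e-02 9.4340e+01] gap 26.6 F [-0.3  0.  -1.6]
shift now [ 7.882 -0.886  0.028] shift if turned first [ 7.885 -0.865  0.034] turn [ 0.0002  0.0001 -0.0004]
```

```bash
python3 -m jog '[[[0.4,-0.04,0,0,0,0,0],[0.75,-0.085,0,0,0,0,0],[0.75,-0.085,0,0,0,0,0],[0.75,-0.085,0,0,0,0,0],[0.75,-0.085,0,0,0,0,0],[0.75,-0.085,0,0,0,0,0],[0.75,-0.085,0,0,0,0,0],[0.75,-0.085,0,0,0,0,0],[0.75,-0.085,0,0,0,0,0],[0.75,-0.085,0,0,0,0,0],[0.5,-0.06,0,0,0,0,0],[0.23,0,0,0,0,0,0]]]'
python3 -m jog '[[[0,0,0.6,0,0,0,0],[0,0,0.6,0,0,0,0],[0,0,0,0,0,0,0],[0,0,0,0,0,0,0]]]'
python3 to.py 488.9 206.2 53 94.5
```

```text
time: 15.88
tool_pos: [488.4, 208.0, 195.4]
tcp_rot: [-180.0, -0.0, 94.4]
ft_force: [-0.1, -0.4, -0.5]
finger_gap: 27.1
time: 16.38
tool_pos: [490.0, 206.2, 136.5]
tcp_rot: [179.9, -0.0, 94.3]
ft_force: [-0.3, 0.6, 0.0]
finger_gap: 26.7
t 16.375 pos [490.  206.2 136.5] rpy [ 1.7994e+02 -1.0000e-02  9.4340e+01] gap 26.7 F [-0.3  0.6  0. ]
shift now [ 0.002 -0.023  1.67 ] shift if turned first [ 0.002 -0.021  1.67 ] turn [ 0.0002 -0.     -0.0004]
```

```bash
python3 -m jog '[[[0,-0.02,0.4,0,0,0,0],[0,0,0.4,0,0,0,0],[0,0,0.4,0,0,0,0],[0,0,0.3,0,0,0,0],[0,0,0.1,0,0,0,0],[0,0,0.06,0,0,0,0],[0,0,0,0,0,0,0]]]'
python3 to.py 488.9 206.2 51 94.5
python3 - <<'E'
from h import *
s=snapshot("side")
a=s[0][100:250,180:330]
cv2.imwrite("pics/s5.png",cv2.resize(a,(500,500))[:,:,::-1])
E
```

```text
time: 17.25
tool_pos: [488.9, 206.2, 52.9]
tcp_rot: [180.0, -0.0, 94.4]
ft_force: [0.4, -0.6, 0.4]
finger_gap: 26.3
t 17.25 pos [488.9 206.2  52.9] rpy [ 1.7996e+02 -1.0000e-02  9.4390e+01] gap 26.3 F [ 0.4 -0.6  0.4]
shift now [-0.001  0.     0.037] shift if turned first [-0.001  0.     0.037] turn [ 0.0001 -0.     -0.0003]
```

View pics/s5.png

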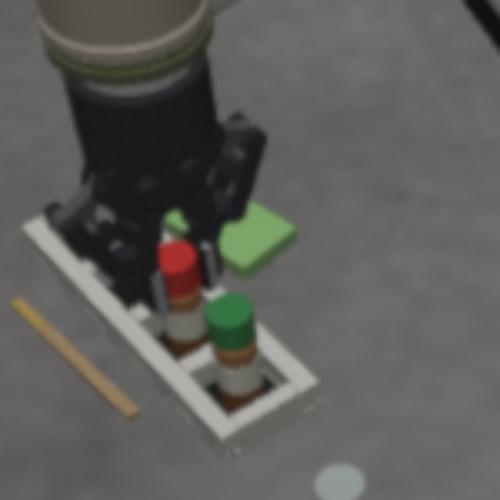

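Green stands at crop (235,350). Red, at (183,300), is in the next well. I release red and go for yellow.

```bash
python3 -m jog '[[[0,0,0.03,0,0,0,0],[0,0,0,0,0,0,0.4],[0,0,0,0,0,0,1],[0,0,0,0,0,0,1],[0,0,0,0,0,0,1],[0,0,-0.5,0,0,0,1],[0,0,-0.8,0,0,0,1],[0,0,-0.8,0,0,0,1],[0,0,-0.5,0,0,0,1],[0,0,0,0,0,0.02,1],[0,0,0,0,0,0.019,1],[0,0,0,0,0,0,1]]]'
python3 -c "
from h import *
caps('side',*snapshot('side'))"
python3 to.py 556.7 -238 180 80.5
```

```text
time: 18.8
tool_pos: [488.4, 206.1, 180.8]
tcp_rot: [-180.0, 0.0, 80.4]
ft_force: [-0.1, -0.3, -0.4]
finger_gap: 85.1
side red n 119 uv 232 177 [488.4 206.8  83.2] mean [488.1 205.6  83.2]
side yellow n 245 uv 413 327 [ 556.7 -239.9   87.9] mean [ 556.8 -239.6   88. ]
side blue n 274 uv 431 359 [ 543.8 -293.9   87.8] mean [ 544.2 -293.6   87.9]
side green n 107 uv 248 194 [492.8 147.5  83.3] mean [492.9 147.8  83.1]
t 18.85 pos [488.4 206.1 180.7] rpy [-1.7999e+02  1.0000e-02  8.0500e+01] gap 85.8 F [-0.3 -1.   0.7]
shift now [-8.534  2.814  0.014] shift if turned first [-8.534  2.814  0.013] turn [-0.  0. -0.]
```

```bash
python3 -m jog '[[[-0.4,0.13,0,0,0,0,1],[-0.82,0.27,0,0,0,0,1],[-0.82,0.27,0,0,0,0,1],[-0.82,0.27,0,0,0,0,1],[-0.82,0.27,0,0,0,0,1],[-0.82,0.27,0,0,0,0,1],[-0.82,0.27,0,0,0,0,1],[-0.82,0.27,0,0,0,0,1],[-0.82,0.27,0,0,0,0,1],[-0.82,0.27,0,0,0,0,1],[-0.5,0.17,0,0,0,0,1],[-0.25,0.08,0,0,0,0,1]]]'
python3 -m jog '[[[0,0,0,0,0,0,1],[0,0,0,0,0,0,1]]]'
python3 to.py 556.7 -238 55 80.5
```

```text
time: 20.35
tool_pos: [555.3, -239.3, 180.4]
tcp_rot: [-180.0, -0.0, 80.4]
ft_force: [-1.2, -0.1, 0.4]
finger_gap: 85.5
time: 20.6
tool_pos: [555.5, -236.8, 180.7]
tcp_rot: [-180.0, -0.0, 80.4]
ft_force: [-0.3, -0.1, 0.1]
finger_gap: 85.6
t 20.6 pos [ 555.5 -236.8  180.7] rpy [-1.7998e+02 -3.0000e-02  8.0430e+01] gap 85.6 F [-0.3 -0.1  0.1]
shift now [-0.021  0.029  2.514] shift if turned first [-0.019  0.028  2.514] turn [-0.     -0.0001 -0.0002]
```

```bash
python3 -m jog '[[[-0.02,0.03,0.5,0,0,0,1],[0,0,0.6,0,0,0,1],[0,0,0.6,0,0,0,1],[0,0,0.5,0,0,0,1],[0,0,0.3,0,0,0,1],[0,0,0.01,0,0,0,1],[0,0,0,0,0,0,0],[0,0,0,0,0,0,0],[0,0,0,0,0,0,0],[0,0,0,0,0,0,0],[0,0,0,0,0,0,0],[0,0,0,0,0,0,0]]]'
python3 -m jog '[[[0,0,0,0,0,0,0],[0,0,-0.2,0,0,0,0],[0,0,-0.4,0,0,0,0],[0,0,-0.6,0,0,0,0],[0,0,-0.8,0,0,0,0],[0,0,-0.8,0,0,0,0],[0,0,0,0,0,-0.02,0],[0,0,0,0,0,-0.019,0],[0,0,0,0,0,0,0]]]'
python3 to.py 484.5 262 195 94.5
```

```text
time: 22.1
tool_pos: [557.3, -239.5, 56.2]
tcp_rot: [179.9, 0.0, 80.3]
ft_force: [-1.0, -0.2, 5.6]
finger_gap: 27.0
time: 23.22
tool_pos: [557.0, -239.2, 196.7]
tcp_rot: [179.9, 0.0, 94.3]
ft_force: [-0.8, 0.5, -1.0]
finger_gap: 26.9
t 23.225 pos [ 557.  -239.2  196.7] rpy [1.7994e+02 4.0000e-02 9.4340e+01] gap 26.9 F [-0.8  0.5 -1. ]
shift now [10.106 -0.686  0.026] shift if turned first [10.108 -0.658  0.033] turn [ 0.0002  0.0001 -0.0004]
```

```bash
python3 -m jog '[[[0.5,-0.03,0,0,0,0,0],[0.9,-0.06,0,0,0,0,0],[0.9,-0.06,0,0,0,0,0],[0.9,-0.06,0,0,0,0,0],[0.9,-0.06,0,0,0,0,0],[0.9,-0.06,0,0,0,0,0],[0.9,-0.06,0,0,0,0,0],[0.9,-0.06,0,0,0,0,0],[0.9,-0.06,0,0,0,0,0],[0.9,-0.06,0,0,0,0,0],[0.9,-0.06,0,0,0,0,0],[0.6,-0.04,0,0,0,0,0]]]'
python3 -m jog '[[[0,0,0.6,0,0,0,0],[0,0,0.6,0,0,0,0],[0,0,0,0,0,0,0],[0,0,0,0,0,0,0]]]'
python3 to.py 484.5 262 53 94.5
```

```text
time: 24.72
tool_pos: [483.2, 264.4, 195.6]
tcp_rot: [-180.0, -0.0, 94.4]
ft_force: [-0.0, -0.5, -0.0]
finger_gap: 26.6
time: 25.22
tool_pos: [484.8, 262.3, 136.6]
tcp_rot: [179.9, -0.0, 94.3]
ft_force: [-0.1, 0.1, -0.8]
finger_gap: 27.1
t 25.225 pos [484.8 262.3 136.6] rpy [ 1.7994e+02 -3.0000e-02  9.4350e+01] gap 27.1 F [-0.1  0.1 -0.8]
shift now [-0.006 -0.009  1.672] shift if turned first [-0.005 -0.007  1.672] turn [ 0.0002 -0.0001 -0.0004]
```

```bash
python3 -m jog '[[[0,0,0.4,0,0,0,0],[0,0,0.4,0,0,0,0],[0,0,0.4,0,0,0,0],[0,0,0.3,0,0,0,0],[0,0,0.1,0,0,0,0],[0,0,0.06,0,0,0,0],[0,0,0,0,0,0,0]]]'
python3 to.py 484.5 262 51 94.5
python3 - <<'E'
from h import *
s=snapshot("side")
a=s[0][100:250,180:330]
cv2.imwrite("pics/s6.png",cv2.resize(a,(500,500))[:,:,::-1])
E
```

```text
time: 26.1
tool_pos: [485.2, 262.0, 52.9]
tcp_rot: [179.9, -0.0, 94.4]
ft_force: [0.2, -0.9, 0.4]
finger_gap: 26.6
t 26.1 pos [485.2 262.   52.9] rpy [ 1.7994e+02 -2.0000e-02  9.4390e+01] gap 26.6 F [ 0.2 -0.9  0.4]
shift now [ 0.001 -0.015  0.037] shift if turned first [ 0.001 -0.015  0.037] turn [ 0.0002 -0.0001 -0.0003]
```

View pics/s6.png

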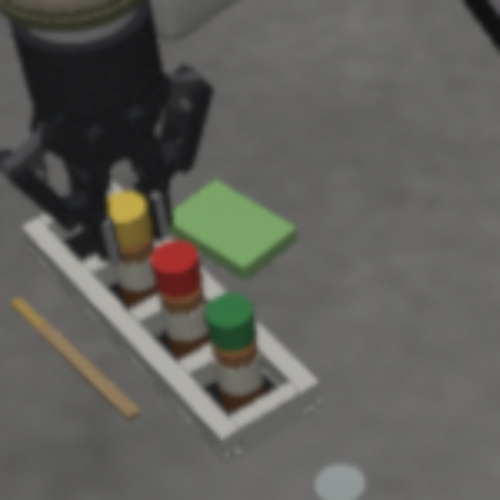

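Yellow at (130,245) is in the second well from the left, and red and green stand upright.

```bash
python3 -m jog '[[[0,0,0.03,0,0,0,0],[0,0,0,0,0,0,0.4],[0,0,0,0,0,0,1],[0,0,0,0,0,0,1],[0,0,0,0,0,0,1],[0,0,-0.5,0,0,0,1],[0,0,-0.8,0,0,0,1],[0,0,-0.8,0,0,0,1],[0,0,-0.5,0,0,0,1],[0,0,0,0,0,0.02,1],[0,0,0,0,0,0.019,1],[0,0,0,0,0,0,1]]]'
python3 -c "
from h import *
caps('side',*snapshot('side'))"
python3 to.py 544 -292.3 180 80.5
```

```text
time: 27.65
tool_pos: [484.7, 261.8, 180.8]
tcp_rot: [-180.0, 0.0, 80.4]
ft_force: [0.2, 0.2, 1.0]
finger_gap: 85.6
side red n 124 uv 232 177 [488.3 206.2  83.3] mean [487.9 205.1  83.1]
side yellow n 111 uv 217 163 [484. 259.  83.] mean [484.2 260.   82.9]
side blue n 274 uv 431 359 [ 543.7 -294.    88. ] mean [ 544.2 -293.7   88. ]
side green n 106 uv 249 194 [492.8 146.9  83.2] mean [492.9 147.8  83.2]
t 27.7 pos [484.6 261.8 180.7] rpy [-1.7999e+02  1.0000e-02  8.0500e+01] gap 85.7 F [0.3 0.2 0. ]
shift now [-10.733   3.      0.014] shift if turned first [-10.733   3.      0.013] turn [-0.  0. -0.]
```

```bash
python3 -m jog '[[[-0.5,0.14,0,0,0,0,1],[-0.96,0.27,0,0,0,0,1],[-0.96,0.27,0,0,0,0,1],[-0.96,0.27,0,0,0,0,1],[-0.96,0.27,0,0,0,0,1],[-0.96,0.27,0,0,0,0,1],[-0.96,0.27,0,0,0,0,1],[-0.96,0.27,0,0,0,0,1],[-0.96,0.27,0,0,0,0,1],[-0.96,0.27,0,0,0,0,1],[-0.96,0.27,0,0,0,0,1],[-0.63,0.16,0,0,0,0,1]]]'
python3 -m jog '[[[0,0,0,0,0,0,1],[0,0,0,0,0,0,1],[0,0,0,0,0,0,1]]]'
python3 to.py 544 -292.3 55 80.5
```

```text
time: 29.2
tool_pos: [542.4, -294.6, 180.5]
tcp_rot: [-180.0, 0.0, 80.4]
ft_force: [-0.1, 0.4, -0.1]
finger_gap: 85.6
time: 29.58
tool_pos: [542.8, -291.1, 180.7]
tcp_rot: [-180.0, -0.0, 80.5]
ft_force: [-0.3, -0.7, -0.9]
finger_gap: 85.1
t 29.575 pos [ 542.8 -291.1  180.7] rpy [-1.7999e+02 -2.0000e-02  8.0460e+01] gap 85.1 F [-0.3 -0.7 -0.9]
shift now [-0.021  0.029  2.515] shift if turned first [-0.02   0.028  2.515] turn [-0.     -0.0001 -0.0001]
```

```bash
python3 -m jog '[[[-0.02,0.03,0.5,0,0,0,1],[0,0,0.6,0,0,0,1],[0,0,0.6,0,0,0,1],[0,0,0.5,0,0,0,1],[0,0,0.3,0,0,0,1],[0,0,0.01,0,0,0,1],[0,0,0,0,0,0,0],[0,0,0,0,0,0,0],[0,0,0,0,0,0,0],[0,0,0,0,0,0,0],[0,0,0,0,0,0,0],[0,0,0,0,0,0,0]]]'
python3 -m jog '[[[0,0,0,0,0,0,0],[0,0,-0.2,0,0,0,0],[0,0,-0.4,0,0,0,0],[0,0,-0.6,0,0,0,0],[0,0,-0.8,0,0,0,0],[0,0,-0.8,0,0,0,0],[0,0,0,0,0,-0.02,0],[0,0,0,0,0,-0.019,0],[0,0,0,0,0,0,0]]]'
python3 to.py 480.2 317.8 195 94.5
```

```text
time: 31.08
tool_pos: [544.5, -293.9, 56.2]
tcp_rot: [179.9, 0.0, 80.3]
ft_force: [0.2, 0.1, 6.2]
finger_gap: 26.5
time: 32.2
tool_pos: [544.2, -293.6, 196.7]
tcp_rot: [179.9, 0.0, 94.3]
ft_force: [-0.3, -0.3, -0.3]
finger_gap: 27.0
t 32.2 pos [ 544.2 -293.6  196.7] rpy [1.7994e+02 4.0000e-02 9.4350e+01] gap 27.0 F [-0.3 -0.3 -0.3]
shift now [12.29  -0.349  0.024] shift if turned first [12.291 -0.316  0.034] turn [ 0.0002  0.0001 -0.0004]
```

```bash
python3 -m jog '[[[0.5,-0.025,0,0,0,0,0],[0.9,-0.025,0,0,0,0,0],[0.9,-0.025,0,0,0,0,0],[0.9,-0.025,0,0,0,0,0],[0.9,-0.025,0,0,0,0,0],[0.9,-0.025,0,0,0,0,0],[0.9,-0.025,0,0,0,0,0],[0.9,-0.025,0,0,0,0,0],[0.9,-0.025,0,0,0,0,0],[0.9,-0.025,0,0,0,0,0],[0.9,-0.025,0,0,0,0,0],[0.9,-0.025,0,0,0,0,0]]]'
python3 -m jog '[[[0.9,-0.025,0,0,0,0,0],[0.6,-0.02,0,0,0,0,0],[0.38,0,0,0,0,0,0],[0,0,0.6,0,0,0,0],[0,0,0.6,0,0,0,0],[0,0,0,0,0,0,0],[0,0,0,0,0,0,0]]]'
python3 to.py 480.2 317.8 53 94.5
```

```text
time: 33.7
tool_pos: [489.0, 225.3, 196.0]
tcp_rot: [180.0, -0.0, 94.2]
ft_force: [0.5, -0.5, 0.0]
finger_gap: 26.9
time: 34.58
tool_pos: [480.5, 317.4, 136.7]
tcp_rot: [179.9, -0.0, 94.3]
ft_force: [0.2, 0.8, 0.2]
finger_gap: 27.0
t 34.575 pos [480.5 317.4 136.7] rpy [ 1.7993e+02 -2.0000e-02  9.4320e+01] gap 27.0 F [0.2 0.8 0.2]
shift now [ 0.009 -0.007  1.673] shift if turned first [ 0.009 -0.005  1.673] turn [ 0.0002 -0.0001 -0.0005]
```

```bash
python3 -m jog '[[[0,0,0.4,0,0,0,0],[0,0,0.4,0,0,0,0],[0,0,0.4,0,0,0,0],[0,0,0.3,0,0,0,0],[0,0,0.1,0,0,0,0],[0,0,0.06,0,0,0,0],[0,0,0,0,0,0,0]]]'
python3 -m jog '[[[0,0,0.03,0,0,0,0],[0,0,0,0,0,0,0.4],[0,0,0,0,0,0,1],[0,0,0,0,0,0,1],[0,0,0,0,0,0,1],[0,0,-0.5,0,0,0,1],[0,0,-0.8,0,0,0,1],[0,0,-0.8,0,0,0,1],[0,0,-0.5,0,0,0,1],[0,0,0,0,0,0,1]]]'
python3 -m jog '[[[-0.8,0.1,0,0,0,0,1],[-0.8,0.1,0,0,0,0,1],[-0.8,0.1,0,0,0,0,1],[-0.8,0.1,0,0,0,0,1],[-0.8,0.1,0,0,0,0,1],[-0.8,0.1,0,0,0,0,1],[-0.8,0.1,0,0,0,0,1],[-0.8,0.1,0,0,0,0,1],[0,0,0,0,0,0,1],[0,0,0,0,0,0,1]]]'
python3 - <<'E'
from h import *
from scipy.spatial.transform import Rotation as R
s,t=snapshot("side"),snapshot("top")
a,b=caps("side",*s),caps("top",*t)
for c in a:
    p=np.mean([q[c][:2] for q in(a,b) if c in q],0)-[486.7,234.1];y=np.radians(4.47)
    print(c,"rack frame",np.round([p@[np.cos(y),np.sin(y)],p@[-np.sin(y),np.cos(y)]],1))
A=s[0][100:250,180:330];B=t[0][220:320,110:270]
cv2.imwrite("pics/s7.png",np.hstack([cv2.resize(A,(400,400)),cv2.resize(B,(400,400))])[:,:,::-1])
E
```

```text
time: 35.45
tool_pos: [480.3, 317.7, 52.9]
tcp_rot: [179.9, -0.0, 94.4]
ft_force: [0.3, 0.4, -0.4]
finger_gap: 26.8
time: 36.7
tool_pos: [481.3, 318.2, 183.6]
tcp_rot: [179.7, -0.1, 94.4]
ft_force: [1.0, 0.2, -0.6]
finger_gap: 85.4
time: 37.95
tool_pos: [543.4, 1.7, 179.4]
tcp_rot: [-179.9, -0.0, 94.4]
ft_force: [0.8, 0.2, 0.6]
finger_gap: 85.7
side red n 120 uv 232 177 [488.6 206.7  83.2] mean [488.2 205.3  83.2]
side yellow n 111 uv 217 162 [484.4 260.7  83.1] mean [484.5 260.6  82.9]
side blue n 101 uv 203 149 [479.6 314.2  83. ] mean [480.2 316.4  82.8]
side green n 106 uv 248 194 [492.7 147.4  83.4] mean [492.9 147.9  83.4]
top red n 165 uv 195 269 [489.1 208.8  83.6] mean [488.8 208.   83.6]
top yellow n 173 uv 165 272 [485.  263.2  83.5] mean [485.2 263.6  83.5]
top blue n 171 uv 134 275 [480.6 319.7  83.8] mean [480.4 319.5  83.7]
top green none
red rack frame [  0.1 -26.5]
yellow rack frame [ 0.2 27.9]
blue rack frame [-0.1 83.1]
green rack frame [ -0.7 -86.9]
```

View pics/s7.png

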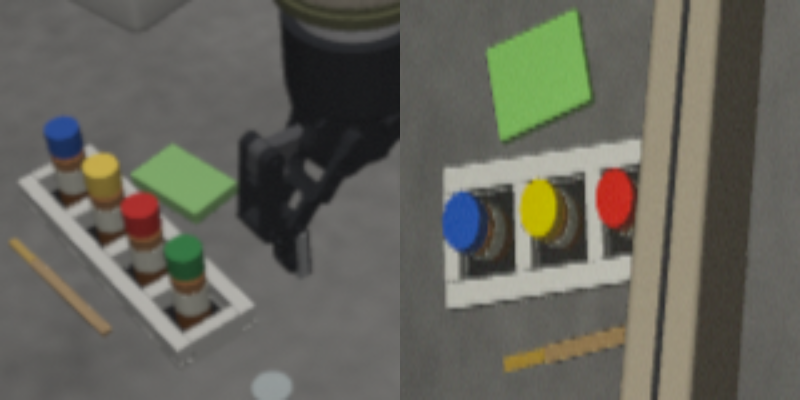

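All four stand upright with their tops at about 83–84 mm, where 84 is expected for a vial on the well floor. Each is within about 3 mm of its well centre, and the gripper is clear.

```bash
python3 -c "
from bench import job; print(job.hand_in())"
```

```text
the job is handed in; nothing more can be done
None
```

All four vials are in the white rack in reverse order, and I handed the job in at about 38 s; it gave no verdict. From left to right the rack now holds blue, yellow, red and green. On the rail the order was green, red, yellow, blue.

- **Standing on the floor:** the last pictures showed every vial upright, with cap tops at 83–84 mm. A vial standing on the well floor should read 84 mm.
- **Position:** all four were within about 1 mm of their well's centre in x. In y, blue, yellow and red were within 1.5 mm and green within 3 mm; the limit is 12 mm.
- **Gripper:** open and well clear of everything, and no large forces showed at any point.
- **Disagreement between cameras:** the two cameras differ by 2–5 mm in y, so I averaged them. In the last check the arm hid green from the top camera, so its figure comes from the side camera alone, and the 3 mm is probably mostly camera bias.

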